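Rack the cleaned filter plate and lock the keeper bar

TASK

Stand the cleaned filter plate from the white cradle on edge in the empty slot of the black storage rack, fully down, and let go of it. Then swing the rack's keeper bar shut over the plates against its stop, and lock it by pushing the sprung stud at its free end in and giving it a quarter turn clockwise, so that it stays down by itself. Leave the two plates already in the rack in their slots.

Things in the scene. Friction and masses are not known exactly. Their poses are not given: they have to be found in the camera images.
- plate_mid (a point): Centre of the loose filter plate: aluminium frame with glass window, 50 mm wide (x), 8 mm thick (y), 90 mm tall (z, up), about 90 g. It stands upright on its 50 x 8 mm edge, loose in the white cradle's slot (floor 10 mm above the table, cheeks and stops to 35 mm): its upper 65 mm are free. Grip it over its width or its thickness. Either way round will do.
- free_slot: The rack's empty slot, any one of three. Origin: centre of its floor, 12 mm above the table; x along the slot (the plate's width lies along it), y across it, z up. 11 mm wide, 56 mm long between end stops 22 mm high, 30 mm deep; the upper 10 mm widen to 23 mm. A black strip lies on its floor. A seated plate's centre is 45 mm above this origin.
- plate_a_mid (a point): Centre of one of the two like plates already standing loose in the rack (axes as for the other plate).
- plate_b_mid (a point): Centre of the second plate already standing in the rack.
- rack: Black rack, fixed to the table: base 80 (x) x 250 (y) x 12 mm. Origin: centre of its underside; z up. Slots across it at y = -40, 0, +40 mm (floor z = 12, cheeks to 42, seated plates to 102 mm). Pivot post of the keeper bar, 24 mm thick, at y = +95 mm, to z = 106 mm; catch post for the stud, 42 mm thick, at y = -95 mm, to z = 104 mm.
- keeper (a joint): Angle of the keeper bar about its upright pivot: 0 when shut (over the plates, above the rack's y axis, at a hard stop), up to 1.5 as it swings out horizontally towards the rack's +x side. It stays where it is left; about 1 N at the free end swings it.
- bar_push (a point): Point on the keeper bar's centre line, half-way up its thickness, 130 mm from the pivot axis; x across the bar (+x: outer side, the one to push on to shut it), -y along it to the free end, z up. Aluminium bar 22 mm wide, 12 mm thick (106 to 118 mm above the table), ending in a round eye of 48 mm diameter, 190 mm from the pivot axis, that carries the stud.
- stud_wing (a point): Centre of the stud's wing, on its axis, 151 mm above the table when out: aluminium bar 10 mm thick (x), 36 mm long (y), 22 mm tall, on a black flange disc 50 mm across, 5 mm thick, whose upper face is 11 mm below this point. Wing along the keeper bar: unlocked; across it: locked. Fingertips set on the disc on both sides of the wing can push and turn the stud.
- stud_in (a joint): How far the stud is pushed in (down): 0 out, 0.015 m at the bottom. Spring: 6 N at first, 10 N at the bottom. With the bar shut, its cross pin goes down through a gap in the catch; push to 0.014 m or deeper, then turn. Locked, it comes back up into a notch and stays at about 0.011 m. If the bar is not shut it is not caught and springs back.
- stud_turn (a joint): Turn of the stud, clockwise seen from above: 0 unlocked, stop at 1.6 rad; locked at about 1.4 to 1.6. A weak spring turns it back to 0 unless it is locked; turning takes under 0.1 N m. Turned before it is pushed in, it cannot go down.
Things that resemble listed ones, but are neither listed nor needed, are in the scene too. Leave any orange or yellow look-alike of the part that bears plate_mid alone.

How it is judged:
By the outcome, as a careful person would: the job done as asked, in the order asked, and still so for the second after the job is handed in, with the robot touching nothing.
It also fails if it takes over 72 s, if anything falls off the work surface, if the arm or the gripper's body presses on something with over 40 N, if the wrist force passes 120 N, or if a joint passes its speed limit or range.

ROBOT

A 7-joint arm with a two-finger parallel gripper is mounted at the origin on the work surface. World frame = base frame: x ahead of the robot, y to its left, z up, the work surface at z = 0. Lengths are in m, angles in rad, forces in N, time in s.
With the tool pointing down it reaches from about 0.4 to 0.9 m from the base axis. Payload 5.6 kg.
Tool frame: the origin (TCP) lies at the very end of the fingers, on their centre line; the grasp point (between the pads) lies env.hold_point_z behind it (env.hold_point_z is the distance from the TCP to the grasp point, in m); z points along the fingers, y is the direction in which the jaws open and shut (so a half turn about z gives the same grasp; the last joint's range is limited). The gripper opens to 92 mm and grips with 3 to 60 N. Pads are 20 mm wide; open, the fingers measure 128 mm over their backs; the gripper's body (75 mm by 189 mm) begins 69 mm behind the grasp point.
Start: joints at [-1.17, 0.468, -0.012, 1.603, 0.006, 1.071, -0.056], TCP at [0.279, 0.587, 0.215] pointing down, gripper open.
Joint ranges: [-2.53, 2.53], [-0.31, 2.02], [-1.57, 1.55], [0.28, 2.44], [-1.29, 4.43], [0.15, 1.84], [-2.92, 2.92]. Speed limits (rad/s): [2.57, 2.57, 3.14, 3.14, 3.14, 3.14, 3.14].

INTERFACE

Orientations are given as a rotation vector (axis times angle).
In Python, from cell import env, read_camera, camera_model, cut_out gives the robot as it stands.
- The arm moves only by the shell command python3 -m inch 'ROWS' [OPENING]. ROWS is a JSON object of lists of equal length, an entry for each row: "linear": the shift along the world's x, y, z in cm, a list of three; "angular": the turn, a rotation vector about the world's x, y, z in rad, a list of three. A call has exactly 10 rows; each row shifts and turns the commanded pose from where the row before left it; what a row does not reach is not made up. A row lasts 1/10 s, in which the tool goes at most 50 mm and 8.59 degrees, less where a joint would pass 70% of its speed; a pose out of reach is approached as far as the arm can. A call is refused whole if a number of a shift passes 5 or a number of a turn 0.15, either way. A call with a gripper value outside its range is refused whole. OPENING is the finger opening in cm, from 0 to 9.19, set as the call begins (- or left out, the last holds). The fingers move at their own pace and stop on an object; the grip force is fixed at half the most. Time passes only in rows, so rows that do not move let the fingers close, or fill a call up. It gives the time, the measured TCP pose, the force and the opening at its end, in the units of the state.
- env.read_state(): the state, without advancing time (a new reading comes with each control period).
- read_camera(name): name is "scene" or "top"; returns the picture (400x640x3 uint8, blue, green, red); there is no depth.
- camera_model(name): a dict with "fx", "fy", "cx", "cy" (pixels), "position" and "attitude" of the camera in the world. Camera axes: x right, y up, looking along -z (the intrinsics and any distortion apply to the point x, -y, -z); pixel columns grow to the right and rows downward; lengths in m; the calibration is good to about 2 mm. A picture is of the moment at which its call begins. camera_model takes no time and is no camera call.
- env.hand_in(): hands the job in, once; it reports no verdict.
Trained networks look in the newest picture that a camera, given by its name, has taken for a name from the list of things; names that differ only in an ending like _2 or _b are one class to them, and where a whole thing is asked for, a point or a joint stands for the part that bears it (a point fixed in the world has none). Each returns a list of dicts, best first, with "confidence" (0 to 1); they miss things now and then, are a little off and sometimes report something else, mostly with a low value. They report only what shows in the picture. A call takes as long as a camera call. They do not tell look-alikes from the thing itself.
- cut_out(camera, query): "mask" (400x640 bool, what is visible of it) and "uv" ([column, row] in pixels, amid what is visible of it).
The state is a dict: "time_s": time; "qpos": joint angles; "joint_velocities": joint speeds; "effort": joint torques, N m; "position": TCP position; "orientation": TCP orientation; "force": force on the tool from outside, world axes, zero at the start; "wrist_torque": the same for the moment, N m; "opening": finger opening in m.
Only numpy, scipy, OpenCV 4.12 (cv2) and the standard library are available. Lean on these libraries where they do the work, as an engineer would, in place of code of your own. Each camera call takes 0.05 s, during which the arm holds its last target. There are 200 camera calls.

## Working session

There is one attempt and no reset: what is moved stays moved. The work goes in short steps, Python scripts to look and compute and a shell command to move; the robot and the scene stay as the last step left them, time stands still between calls to the robot, and variables do not carry over. Pictures are saved under pics/ and viewed, about 8 in all and at most 12, crops included, and the job is handed in when it is done.

```bash
ls; mkdir -p pics
python3 - <<'E'
from cell import env, read_camera, camera_model, cut_out
import cv2,numpy as np
for n in("scene","top"):
    cv2.imwrite(f"pics/{n}0.png",read_camera(n)); print(n,camera_model(n))
print(env.read_state(), env.hold_point_z)
E
```

```text
pics
scene {'fx': 461.5445133260689, 'fy': 461.5445133260689, 'cx': 314.11135038853575, 'cy': 191.60986251140622, 'position': array([ 1.13520514, -0.20397013,  0.76357242]), 'attitude': array([0.7244159 , 0.47961665, 1.08398893])}
top {'fx': 395.5201234833139, 'fy': 395.5201234833139, 'cx': 319.42180061987114, 'cy': 192.35060975043692, 'position': array([0.3666416 , 0.06996987, 0.85344785]), 'attitude': array([ 0.16901249, -0.16439377, -1.52670181])}
{'time_s': 0.1, 'qpos': array([-1.17001035,  0.46827434, -0.01163453,  1.60349257,  0.00601052,
        1.0714107 , -0.05629988]), 'joint_velocities': array([ 1.21654072e-03, -3.11060361e-03, -6.32625241e-05, -8.66689840e-04,
        1.28117923e-05,  1.84310342e-03,  1.16571644e-03]), 'effort': array([ 9.53259878e-04, -5.21654320e+01, -1.27894615e-02, -2.44366944e+01,
       -5.68059320e-02,  1.41293620e-02,  6.42691771e-05]), 'position': array([0.27891199, 0.58655501, 0.21376133]), 'orientation': array([-6.91386901e-01, -3.06432810e+00,  2.40688500e-03]), 'force': array([0.09636369, 0.0821285 , 0.1585438 ]), 'wrist_torque': array([0.03084881, 0.02783343, 0.00096654]), 'opening': 0.09174688984365664} 0.0187
```

View pics/scene0.png

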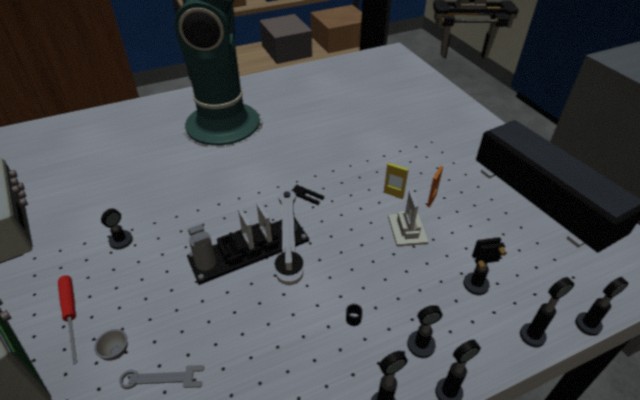

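View pics/top0.png

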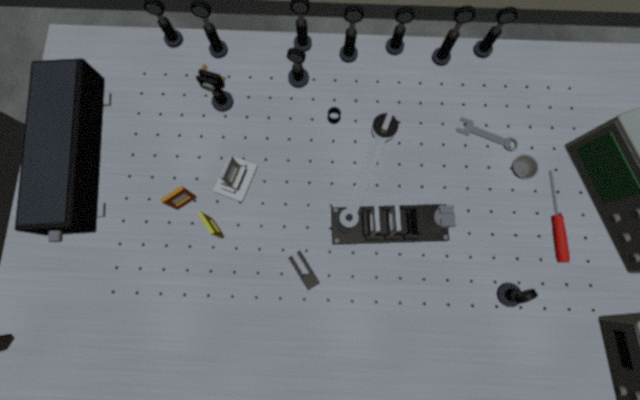

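The scene view shows the rack near (250,250) and the white cradle with its plate at (408,220). In the top view the rack is at (390,223) with its right slot (410,222) empty. The keeper is swung out to its eye at (385,126), and the cradle is at (235,178). The orange and yellow look-alikes are at (180,197) and (211,224).

```bash
cat > h.py <<'E'
from cell import env, read_camera, camera_model, cut_out
import cv2,numpy as np
from scipy.spatial.transform import Rotation as R
def ray(n,uv):
    m=camera_model(n); d=np.array([(uv[0]-m['cx'])/m['fx'],-(uv[1]-m['cy'])/m['fy'],-1])
    return m['position'],R.from_rotvec(m['attitude']).apply(d)
def onz(n,uv,z):
    p,d=ray(n,uv); return p+d*(z-p[2])/d[2]
def proj(n,P):
    m=camera_model(n); c=R.from_rotvec(m['attitude']).inv().apply(np.atleast_2d(P)-m['position'])
    return np.c_[m['cx']-m['fx']*c[:,0]/c[:,2], m['cy']+m['fy']*c[:,1]/c[:,2]]
def tri(uvs):
    A=0;b=0
    for n,uv in uvs.items():
        p,d=ray(n,uv); d=d/np.linalg.norm(d); M=np.eye(3)-np.outer(d,d); A=A+M; b=b+M@p
    P=np.linalg.solve(A,b); return P,{n:(proj(n,P)[0]-uv).round(1) for n,uv in uvs.items()}
def crop(n,im,x,y,w,h,s,f):
    cv2.imwrite(f,cv2.resize(im[y:y+h,x:x+w],None,fx=s,fy=s,interpolation=cv2.INTER_CUBIC))
E
python3 - <<'E'
from h import *
im={n:read_camera(n) for n in("scene","top")}
for n in im: cv2.imwrite(f"pics/raw_{n}.png",im[n])
for q in("plate_mid","plate_a_mid","rack","stud_wing","keeper","free_slot"):
    u={}
    for n in im:
        for i,r in enumerate(cut_out(n,q)[:4]):
            m=r['mask'].astype(np.uint8); x,y,w,h=cv2.boundingRect(m)
            print(q,n,round(r['confidence'],2),np.round(r['uv'],1),(x,y,w,h),m.sum())
            np.save(f"pics/{q}_{n}_{i}.npy",m)
T=np.clip(im['top'][100:250,205:465].astype(float)*1.6,0,255).astype(np.uint8)
S=np.clip(im['scene'][150:290,180:440].astype(float)*1.6,0,255).astype(np.uint8)
cv2.imwrite("pics/c1.png",cv2.resize(np.vstack([T[:, :],S]),None,fx=2,fy=2) if 0 else cv2.resize(T,None,fx=3,fy=3,interpolation=2))
cv2.imwrite("pics/c2.png",cv2.resize(S,None,fx=3,fy=3,interpolation=2))
E
```

```text
plate_mid scene 0.92 [412.4 208. ] (405, 190, 13, 40) 340
plate_mid scene 0.77 [395.3 179.5] (384, 163, 25, 36) 668
plate_mid scene 0.73 [253.2 248.3] (188, 190, 121, 95) 5204
plate_mid scene 0.7 [435.7 187.7] (428, 166, 15, 40) 254
plate_mid top 0.9 [232.4 171.9] (220, 156, 19, 31) 355
plate_mid top 0.86 [212.4 226.1] (199, 213, 25, 26) 271
plate_mid top 0.77 [181.6 198.3] (160, 186, 37, 24) 512
plate_a_mid scene 0.68 [265.2 226.5] (257, 203, 15, 39) 333
plate_a_mid top 0.84 [372.  219.3] (369, 205, 11, 31) 262
rack scene 0.72 [255.9 250.2] (187, 190, 123, 94) 5251
rack top 0.8 [382.3 215.8] (331, 113, 125, 132) 5309
stud_wing scene 0.72 [290.2 259.4] (275, 246, 29, 30) 611
stud_wing top 0.63 [387.  123.1] (373, 113, 26, 25) 521
keeper scene 0.88 [292.1 251.8] (275, 190, 30, 95) 1606
keeper top 0.6 [370.  160.7] (340, 113, 58, 115) 1726
free_slot top 0.54 [409.1 220.8] (408, 214, 3, 14) 26
```

View pics/c1.png

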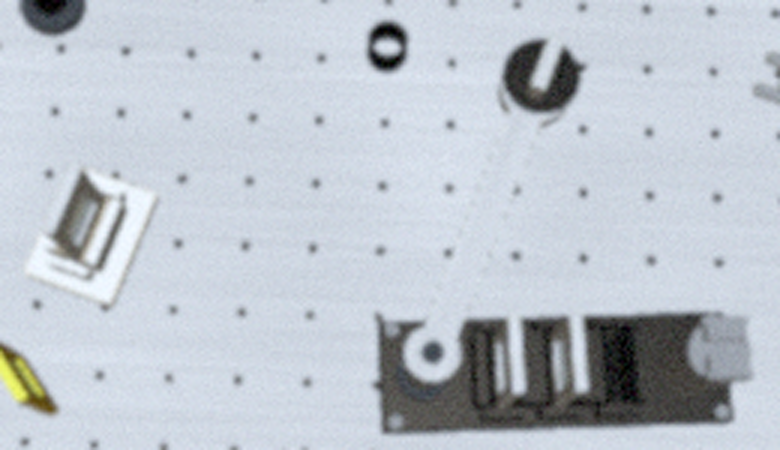

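View pics/c2.png

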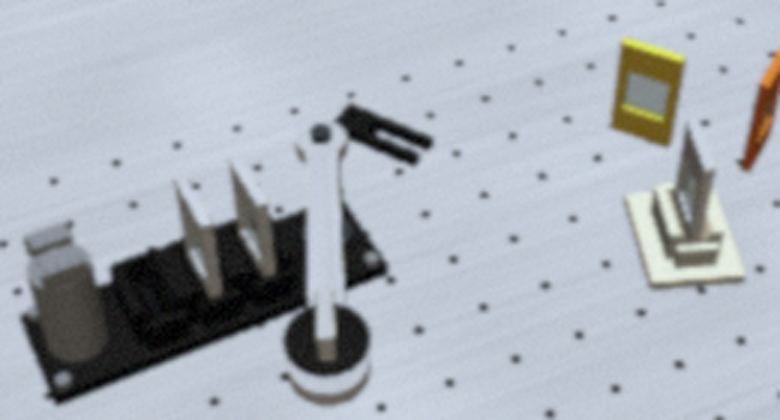

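The top crop (scale 3, offset 205,100) shows rack base corners at (382,432), (732,418) and (380,316). The plate stands in the cradle at about (85,215), with cradle corners (157,193), (110,305) and (25,270), and the bar's eye is at (541,76). In the scene crop (offset 180,150) the rack corners are (58,402), (385,270) and (25,318).

```bash
cat > meas.py <<'E'
from h import *
from scipy.optimize import least_squares, minimize
def boxpts(x,y,yaw,dx,dy,z0,z1):
    c,s=np.cos(yaw),np.sin(yaw)
    return np.array([[x+c*a-s*b,y+s*a+c*b,z] for a in(-dx,dx) for b in(-dy,dy) for z in(z0,z1)])
def hullmask(n,P,S=8):
    uv=proj(n,P); h=cv2.convexHull((uv*1).astype(np.float32)).reshape(-1,2)
    m=np.zeros((400*1,640*1),np.uint8)
    cv2.fillConvexPoly(m,np.round(h*256).astype(np.int32),255,cv2.LINE_AA,8); return m/255.
def fitplate(masks,x0,z=(0.035,0.1)):
    def cost(v):
        if len(v)>3: zz=(z[0],v[3])
        else: zz=z
        c=0
        for n,m in masks.items():
            h=hullmask(n,boxpts(*v[:3],.025,.004,*zz)); c+=1-np.minimum(h,m).sum()/np.maximum(h,m).sum()
        return c
    best=None
    for yy in x0[2]:
        s0=np.array([[x0[0],x0[1],yy]]*4)+np.vstack([np.zeros(3),np.diag([.01,.01,.3])])
        r=minimize(cost,s0[0],method='Nelder-Mead',options=dict(initial_simplex=s0,xatol=1e-4,fatol=1e-4))
        if best is None or r.fun<best.fun: best=r
    v=np.r_[best.x,z[1]]; r2=minimize(cost,v,method='Nelder-Mead',options=dict(initial_simplex=v+np.vstack([np.zeros(4),np.diag([.005,.005,.1,.01])]),xatol=1e-4,fatol=1e-4))
    return best.x,best.fun,r2.x,r2.fun
E
python3 - <<'E'
from meas import *
np.set_printoptions(precision=4,suppress=True)
L=lambda q,n,i=0:np.load(f"pics/{q}_{n}_{i}.npy")
t=lambda u,v:(205+(u-.5)/3,100+(v-.5)/3); s=lambda u,v:(180+(u-.5)/3,150+(v-.5)/3)
# rack: model corners (x,y) at z 12mm
obs=[('top',t(382,432),(-.04,.125)),('top',t(732,418),(-.04,-.125)),('top',t(380,314),(.04,.125)),
('scene',s(58,400),(.04,-.125)),('scene',s(385,268),(.04,.125)),('scene',s(25,316),(-.04,-.125))]
def f(v,z=None):
    z=v[3] if len(v)>3 else .012
    c,sn=np.cos(v[2]),np.sin(v[2]); o=[]
    for n,uv,(a,b) in obs: o+=list(proj(n,[v[0]+c*a-sn*b,v[1]+sn*a+c*b,z])[0]-uv)
    return o
g=onz('top',(390,222),.012)
for v0 in([*g[:2],0],[*g[:2],0,.012]):
    r=least_squares(f,v0); print('rack',r.x,np.round(r.fun,1)); 
    if len(v0)==3: rk=r.x
print('pivot',tri({'top':t(433,352),'scene':s(320,131)}))
print('wing',tri({'top':t(541,72),'scene':s(326,338)}))
pm={n:L('plate_mid',n) for n in('scene','top')}
P,e=tri({'scene':(412.4,208.),'top':(232.4,171.9)}); print('plate tri',P,e)
print('plate fit',fitplate(pm,(P[0],P[1],(-1.2,-.8,-.4,0,.4,.8,1.2))))
c=[onz('top',t(*q),.01) for q in((157,193),(110,305),(25,270))]; print('cradle corners',c)
P,e=tri({'scene':(265.2,226.5),'top':(372.,219.3)}); print('A tri',P,e)
pa={n:L('plate_a_mid',n) for n in('scene','top')}
a=fitplate(pa,(P[0],P[1],(rk[2],)),(.042,.102));print('A fit',a)
c_,s_=np.cos(rk[2]),np.sin(rk[2])
for b in(.04,0,-.04,.095): print('slot',b,rk[0]-s_*b,rk[1]+c_*b)
# overlay check
for n in('top','scene'):
    im=np.clip(cv2.imread(f'pics/raw_{n}.png').astype(float)*1.5,0,255).astype(np.uint8); im=cv2.resize(im,None,fx=3,fy=3,interpolation=2)
    def dr(P,col):
        for p in proj(n,P): cv2.circle(im,tuple(np.round((p+.5)*3).astype(int)),3,col,-1)
    dr(boxpts(*fitplate(pm,(.45,.2,(0,)))[0],.025,.004,.035,.1) if 0 else np.array([[0,0,0.]]),(0,0,255))
E
```

```text
rack [ 0.4905 -0.076   0.0725] [-0.4 -1.5  0.5 -0.9 -1.3  0.7 -1.3 -0.4  1.7 -1.5 -2.  -0.2]
rack [ 0.4894 -0.0761  0.0678  0.0077] [-0.6 -1.1 -0.1  0.1 -1.2  1.3 -1.3  0.3  1.5 -0.3 -1.7  0.5]
pivot (array([0.4802, 0.0183, 0.1205]), {'top': array([-0.3, -0.1]), 'scene': array([-0.3,  0. ])})
wing (array([ 0.6611, -0.0466,  0.1378]), {'top': array([0.2, 0.1]), 'scene': array([ 0.2, -0. ])})
plate tri [0.5761 0.2617 0.065 ] {'scene': array([-2.5,  0.6]), 'top': array([-2.4, -1.2])}
plate fit (array([ 0.5778,  0.2615, -0.3263]), np.float64(0.33335039348606277), array([ 0.5784,  0.2626, -0.3667,  0.0935]), np.float64(0.2794070509636132))
cradle corners [array([0.608 , 0.2162, 0.01  ]), array([0.5226, 0.2442, 0.01  ]), array([0.5462, 0.3081, 0.01  ])]
A tri [ 0.4877 -0.0346  0.0524] {'scene': array([ 0.4, -0. ]), 'top': array([0.4, 0.1])}
A fit (array([ 0.4842, -0.0358,  0.0135]), np.float64(0.38721609847714855), array([ 0.4844, -0.036 ,  0.0175,  0.0948]), np.float64(0.3207912576971178))
slot 0.04 0.48760222464986086 -0.03614540784822467
slot 0 0.49049772568401273 -0.0760404711237883
slot -0.04 0.4933932267181646 -0.11593553439935192
slot 0.095 0.48362091072790203 0.018710304155675317
```

```bash
python3 -m inch '{"linear":[[3,-3.25,-0.2],[3,-3.25,-0.2],[3,-3.25,-0.2],[3,-3.25,-0.2],[3,-3.25,-0.2],[3,-3.25,-0.2],[3,-3.25,-0.2],[3,-3.25,-0.2],[3,-3.25,-0.2],[3,-3.25,-0.2]],"angular":[[0,0,-0.146],[0,0,-0.146],[0,0,-0.146],[0,0,-0.146],[0,0,-0.146],[0,0,-0.146],[0,0,-0.146],[0,0,-0.146],[0,0,-0.146],[0,0,-0.146]]}' 8
python3 - <<'E'
from h import *
print('yellow',tri({'scene':(395.3,179.5),'top':(212.4,226.1)}),'orange',tri({'scene':(435.7,187.7),'top':(181.6,198.3)}))
st=env.read_state(); r=R.from_rotvec(st['orientation']).as_matrix(); print(st['position'],np.arctan2(r[1,1],r[0,1]),r[:,2],st['qpos'])
# plate outline overlays
for n in('scene','top'):
    m=np.load(f'pics/plate_mid_{n}_0.npy'); c=max(cv2.findContours(m,0,2)[0],key=len); print(n,cv2.approxPolyDP(c,1.5,True).reshape(-1,2).tolist())
E
```

```text
time_s: 1.8
position: [0.5802, 0.2608, 0.1948]
orientation: [-2.564, -1.815, -0.001]
force: [-0.7, 0.5, 0.4]
opening: 0.0799
yellow (array([0.46328867, 0.29430807, 0.04501903]), {'scene': array([-0.7,  0.2]), 'top': array([-0.8, -0.4])}) orange (array([0.5207413 , 0.36764298, 0.03863059]), {'scene': array([-1.3,  0.4]), 'top': array([-1.4, -0.7])})
[0.5801766  0.26077032 0.19482658] -0.3387808926183293 [ 4.19928663e-04  4.44203163e-04 -9.99999813e-01] [-0.77274657  0.47788984  0.40548324  1.68033656 -0.2139343   1.02674209
 -0.63546931]
scene [[410, 190], [405, 215], [409, 227], [412, 229], [417, 211], [417, 203], [413, 192]]
top [[232, 156], [228, 157], [220, 174], [220, 177], [229, 186], [238, 169], [238, 165]]
```

Run:
```python
from h import *
a=tri({'top':(230.5,156.5),'scene':(409.7,191)}); b=tri({'top':(220.3,175.5),'scene':(417.3,205)})
print(a,b); d=b[0]-a[0]; print(np.arctan2(-d[1],-d[0]),np.linalg.norm(d),(a[0]+b[0])/2)
```

```text
(array([0.58604017, 0.24591987, 0.13097288]), {'top': array([0.6, 0.3]), 'scene': array([ 0.6, -0.2])}) (array([0.56774203, 0.28453148, 0.05833094]), {'top': array([-0.9, -0.5]), 'scene': array([-0.9,  0.2])})
-1.1282436712161876 0.08427650500720689 [0.5768911  0.26522568 0.09465191]
```

Run:
```python
from meas import *
im=read_camera('scene'); im2=read_camera('top')
out=[]
for n,I,(x,y,w,h) in(('top',cv2.imread('pics/raw_top.png'),(200,140,60,65)),('scene',cv2.imread('pics/raw_scene.png'),(380,180,60,65)),('scene',im,(380,180,60,65))):
    c=cv2.resize(np.clip(I[y:y+h,x:x+w].astype(float)*1.6,0,255).astype(np.uint8),None,fx=7 if 0 else 6,fy=6,interpolation=2)
    d=c.copy()
    P=boxpts(.577,.263,-.335,.025,.004,.01,.1); q=((proj(n,P)-[x,y]+.5)*6).astype(int)
    for i in range(8):
        for j in range(i):
            if bin(i^j).count('1')==1: cv2.line(d,tuple(map(int,q[i])),tuple(map(int,q[j])),(0,0,255) if (i&1 and j&1) else (255,0,0),1)
    out.append(np.vstack([d]) )
cv2.imwrite('pics/ov1.png',cv2.resize(np.hstack(out),None,fx=.74,fy=.74*1.0))
```

```text
(no output)
```

View pics/ov1.png

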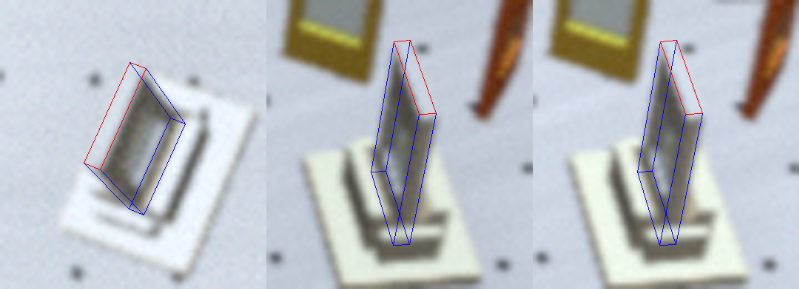

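The overlay at (0.577, 0.263, yaw −0.335) fits the plate's outline in both views. The top edge matches in the left panel at (110,115) and in the others at (415,75) and (680,75), so I'll descend and grip over its width.

```bash
python3 -m inch '{"linear":[[-0.3,0.2,-1.4],[0,0,-1.4],[0,0,-1.4],[0,0,-1.4],[0,0,-1.4],[0,0,-1.4],[0,0,-1.4],[0,0,-1.3],[0,0,-1.2],[0,0,-1.1]],"angular":[[0,0,0],[0,0,0],[0,0,0],[0,0,0],[0,0,0],[0,0,0],[0,0,0],[0,0,0],[0,0,0],[0,0,0]]}' 8 && python3 -m inch '{"linear":[[0,0,0],[0,0,0],[0,0,0],[0,0,0],[0,0,0],[0,0,0],[0,0,0],[0,0,0],[0,0,0],[0,0,0]],"angular":[[0,0,0],[0,0,0],[0,0,0],[0,0,0],[0,0,0],[0,0,0],[0,0,0],[0,0,0],[0,0,0],[0,0,0]]}' 4.5
```

```text
time_s: 2.9
position: [0.5761, 0.2639, 0.0595]
orientation: [2.559, 1.822, -0.0]
force: [0.2, 0.2, -0.2]
opening: 0.0798
time_s: 3.9
position: [0.5768, 0.2642, 0.0613]
orientation: [2.559, 1.822, 0.002]
force: [0.8, -0.1, 5.9]
opening: 0.05
```

```bash
python3 -m inch '{"linear":[[0,0,0.5],[0,0,1],[0,0,1.5],[0,0,1.8],[0,0,1.8],[0,0,1.8],[0,0,1.8],[0,0,1.8],[0,0,1.5],[0,0,1.5]],"angular":[[0,0,0],[0,0,0],[0,0,0],[0,0,0],[0,0,0],[0,0,0],[0,0,0],[0,0,0],[0,0,0],[0,0,0]]}' 4 && python3 -m inch '{"linear":[[-0.4,-2,0],[-0.8,-3.8,0],[-0.9,-4.2,0],[-1,-4.5,0],[-1.1,-4.7,0],[-1.1,-4.7,0],[-1.1,-4.7,0],[-1,-4.2,0],[-0.7,-3.3,0],[-0.3,-1.9,0]],"angular":[[0,0,0.04],[0,0,0.04],[0,0,0.04],[0,0,0.04],[0,0,0.04],[0,0,0.04],[0,0,0.04],[0,0,0.04],[0,0,0.04],[0,0,0.04]]}' 4
python3 - <<'E'
from meas import *
for n in('scene','top'):
    im=read_camera(n); cv2.imwrite(f'pics/carry_{n}.png',im)
    x,y=(175,140) if n=='scene' else (320,130)
    cv2.imwrite(f'pics/cc_{n}.png',cv2.resize(np.clip(im[y:y+150,x:x+150].astype(float)*1.6,0,255).astype(np.uint8),None,fx=2.6,fy=2.6,interpolation=2))
cv2.imwrite('pics/cc.png',np.hstack([cv2.imread('pics/cc_top.png'),cv2.imread('pics/cc_scene.png')]))
st=env.read_state(); r=R.from_rotvec(st['orientation']).as_matrix(); print(st['position'],np.arctan2(r[1,1],r[0,1]),r[:,2],st['qpos'],st['force'])
E
```

```text
time_s: 4.9
position: [0.5758, 0.264, 0.212]
orientation: [-2.559, -1.822, -0.0]
force: [-0.7, -0.4, -2.0]
opening: 0.0498
time_s: 5.9
position: [0.4909, -0.1192, 0.2114]
orientation: [2.149, 2.292, -0.0]
force: [0.1, 0.3, 0.1]
opening: 0.0494
[ 0.4912519  -0.11922019  0.21133876] 0.0614378984378371 [ 3.55439614e-04 -6.48516763e-04 -9.99999727e-01] [-0.26187541  0.23401373  0.50424211  1.98210799 -0.13674396  0.95764929
  0.37116355] [ 0.23156658 -0.29645008 -0.6487105 ]
```

View pics/cc.png

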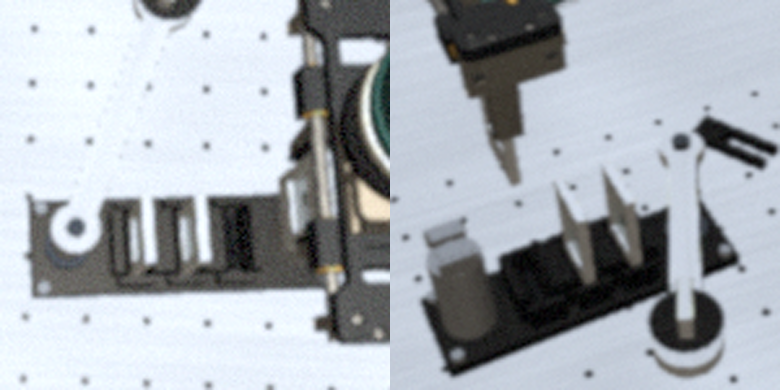

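The left half (top view) shows the arm's hand over the catch end with the held plate at (300,200), and rack corners at (33,295) and (30,197). The right half (scene view) shows the held plate's lower corner at (515,183), above the rack's free slot at about (535,285).

```bash
cat > rackfit.py <<'E'
from meas import *
np.set_printoptions(precision=4,suppress=True)
def loc(v,P):
    c,s=np.cos(v[2]),np.sin(v[2]); P=np.atleast_2d(P); return np.c_[v[0]+c*P[:,0]-s*P[:,1],v[1]+s*P[:,0]+c*P[:,1],P[:,2]]
B=lambda x,y,z:np.array([x,y,z])
# edges: seen in top: slab top edge left/bottom, in scene: slab bottom edges front
E={'top':[(B(-.04,.125,.012),B(-.04,-.12,.012)),(B(-.04,.125,.012),B(.04,.125,.012)),(B(.04,.125,.012),B(.04,.095,.012))],
 'scene':[(B(.04,-.125,0),B(.04,.06,0)),(B(-.04,-.125,.012),B(.04,-.125,.012)),(B(.04,.125,.0),B(.01,.125,.0))]}
G={}
for n in E:
    g=cv2.GaussianBlur(cv2.imread(f'pics/raw_{n}.png',0).astype(np.float32),(0,0),.8); G[n]=np.hypot(cv2.Sobel(g,5,1,0),cv2.Sobel(g,5,0,1))
def score(v):
    t=0
    for n,es in E.items():
        for a,b in es:
            k=np.linspace(.02,.98,60)[:,None]; uv=proj(n,loc(v,a+(b-a)*k)).astype(np.float32)
            t+=np.linalg.norm(b-a)*cv2.remap(np.minimum(G[n],150),uv[:,0],uv[:,1],1).mean()
    return -t
def wire(im,n,P,col,x,y,s):
    q=((proj(n,P)-[x,y]+.5)*s).astype(int)
    for i in range(8):
        for j in range(i):
            if bin(i^j).count('1')==1: cv2.line(im,tuple(map(int,q[i])),tuple(map(int,q[j])),col,1)
E
python3 - <<'E'
from rackfit import *
best=None
for yw in(.05,.065,.08):
  for dx in(-.003,0,.003):
    for dy in(-.003,0,.003):
      v=np.array([.49+dx,-.076+dy,yw]); r=minimize(score,v,method='Nelder-Mead',options=dict(initial_simplex=v+np.vstack([np.zeros(3),np.diag([.003,.003,.02])])))
      if best is None or r.fun<best.fun: best=r
v=best.x; print(v,best.fun,score([.4905,-.076,.0725]))
print('free slot',loc(v,B(0,-.04,0)),'pivot',loc(v,B(0,.095,0)))
o=[]
for n,f,x,y in(('top','raw',322,190),('scene','raw',180,180),('scene','carry',180,140)):
    s=2.9;im=cv2.imread(f'pics/{f}_{n}.png');w=135;h=60 if n=='top' else 110
    if f=='carry':h=80
    d=cv2.resize(np.clip(im[y:y+h,x:x+w].astype(float)*1.6,0,255).astype(np.uint8),None,fx=s,fy=s,interpolation=2)
    S=lambda cx,cy,dx,dy,z0,z1:loc(v,np.array([[cx+a,cy+b,z] for a in(-dx,dx) for b in(-dy,dy) for z in(z0,z1)]))
    if f=='raw':
        wire(d,n,S(0,0,.04,.125,0,.012),(0,0,255),x,y,s)
        for yy in(.04,0): wire(d,n,S(0,yy,.025,.004,.012,.102),(255,0,0),x,y,s)
        wire(d,n,S(0,-.04,.028,.0055,.012,.042),(0,200,0),x,y,s)
    else:
        wire(d,n,boxpts(.4912,-.1192,.0614,.025,.004,.160,.25),(255,0,0),x,y,s)
    o.append(d)
W=max(i.shape[1] for i in o); L=np.vstack([o[0],o[2]]);H=max(L.shape[0],o[1].shape[0]);p=lambda i:cv2.copyMakeBorder(i,0,H-i.shape[0],0,W-i.shape[1],0)
cv2.imwrite('pics/ov2.png',np.hstack([p(L),p(o[1])]))
E
```

```text
Traceback (most recent call last):
  File "rackfit.py", line 16, in score
    k=np.linspace(.02,.98,60)[:,None]; uv=proj(n,loc(v,a+(b-a)*k)).astype(np.float32)
                                          ~~~~^^^^^^^^^^^^^^^^^^^^
  File "h.py", line 10, in proj
    m=camera_model(n); c=R.from_rotvec(m['attitude']).inv().apply(np.atleast_2d(P)-m['position'])
ValueError: time passes only in moves, steps and waits
```

```bash
sed -i 's/^import cv2,numpy as np/import cv2,numpy as np,functools\ncamera_model=functools.cache(camera_model)/' h.py
cat > r2.py <<'E'
from rackfit import *
best=None
for yw in(.05,.065,.08):
  for dx in(-.003,0,.003):
    for dy in(-.003,0,.003):
      v=np.array([.49+dx,-.076+dy,yw]); r=minimize(score,v,method='Nelder-Mead',options=dict(initial_simplex=v+np.vstack([np.zeros(3),np.diag([.003,.003,.02])])))
      if best is None or r.fun<best.fun: best=r
v=best.x; print(v,best.fun,score([.4905,-.076,.0725]))
print('free slot',loc(v,B(0,-.04,0)),'pivot',loc(v,B(0,.095,0)))
o=[]
for n,f,x,y in(('top','raw',322,190),('scene','raw',180,180),('scene','carry',180,140)):
    s=2.9;im=cv2.imread(f'pics/{f}_{n}.png');w=135;h=60 if n=='top' else 110
    if f=='carry':h=80
    d=cv2.resize(np.clip(im[y:y+h,x:x+w].astype(float)*1.6,0,255).astype(np.uint8),None,fx=s,fy=s,interpolation=2)
    S=lambda cx,cy,dx,dy,z0,z1:loc(v,np.array([[cx+a,cy+b,z] for a in(-dx,dx) for b in(-dy,dy) for z in(z0,z1)]))
    if f=='raw':
        wire(d,n,S(0,0,.04,.125,0,.012),(0,0,255),x,y,s)
        for yy in(.04,0): wire(d,n,S(0,yy,.025,.004,.012,.102),(255,0,0),x,y,s)
        wire(d,n,S(0,-.04,.028,.0055,.012,.042),(0,200,0),x,y,s)
    else:
        wire(d,n,boxpts(.4912,-.1192,.0614,.025,.004,.160,.25),(255,0,0),x,y,s)
    o.append(d)
W=max(i.shape[1] for i in o); L=np.vstack([o[0],o[2]]);H=max(L.shape[0],o[1].shape[0]);p=lambda i:cv2.copyMakeBorder(i,0,H-i.shape[0],0,W-i.shape[1],0)
cv2.imwrite('pics/ov2.png',np.hstack([p(L),p(o[1])]))
E
python3 r2.py
```

```text
[ 0.4858 -0.0759  0.0675] -95.5770713043213 -73.18167690277099
free slot [[ 0.4885 -0.1158  0.    ]] pivot [[0.4794 0.0189 0.    ]]
```

View pics/ov2.png

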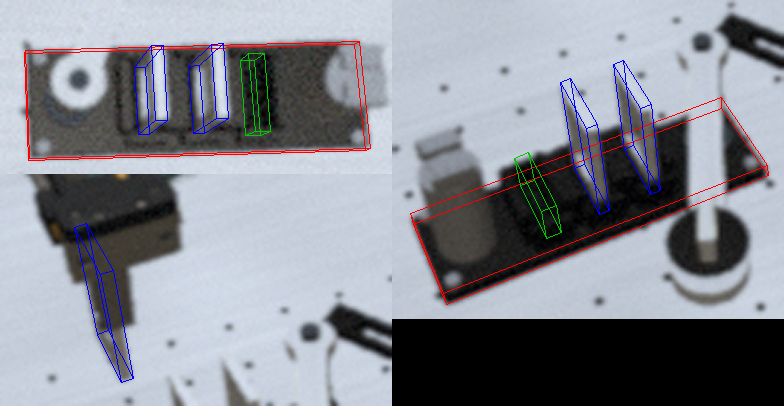

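The overlay fits in both views: rack edges (25,50)–(370,150), both seated plates at (150,90) and (208,90), and the held plate at (105,305). The free slot is at (0.4885, −0.1158), yaw 0.0675.

```bash
python3 -m inch '{"linear":[[-0.1,0.1,-0.6],[-0.1,0.1,-1.1],[-0.07,0.14,-1.4],[0,0,-1.5],[0,0,-1.5],[0,0,-1.5],[0,0,-1.3],[0,0,-1.0],[0,0,-0.7],[0,0,-0.5]],"angular":[[0,0,0.006],[0,0,0],[0,0,0],[0,0,0],[0,0,0],[0,0,0],[0,0,0],[0,0,0],[0,0,0],[0,0,0]]}' 4 && python3 -m inch '{"linear":[[0,0,0],[0,0,-0.3],[0,0,-0.3],[0,0,-0.3],[0,0,-0.3],[0,0,-0.3],[0,0,-0.3],[0,0,0],[0,0,0],[0,0,0]],"angular":[[0,0,0],[0,0,0],[0,0,0],[0,0,0],[0,0,0],[0,0,0],[0,0,0],[0,0,0],[0,0,0],[0,0,0]]}' 4
```

```text
time_s: 7.0
position: [0.4894, -0.1123, 0.099]
orientation: [-2.138, -2.301, 0.0]
force: [-1.0, 0.4, -1.3]
opening: 0.0499
time_s: 8.0
position: [0.4901, -0.114, 0.0816]
orientation: [2.138, 2.298, -0.0]
force: [2.5, -5.5, -2.8]
opening: 0.0497
```

```bash
python3 -m inch '{"linear":[[-0.1,-0.18,0],[0,0,0],[0,0,-0.3],[0,0,-0.3],[0,0,-0.3],[0,0,-0.3],[0,0,-0.2],[0,0,-0.1],[0,0,0],[0,0,0]],"angular":[[0,0,0],[0,0,0],[0,0,0],[0,0,0],[0,0,0],[0,0,0],[0,0,0],[0,0,0],[0,0,0],[0,0,0]]}' 4
```

```text
time_s: 9.0
position: [0.4883, -0.1146, 0.0664]
orientation: [2.139, 2.301, -0.001]
force: [1.0, -5.5, -2.9]
opening: 0.05
```

```bash
python3 -m inch '{"linear":[[0,-0.1,0],[0,0,-0.1],[0,0,-0.1],[0,0,-0.1],[0,0,-0.1],[0,0,-0.1],[0,0,-0.1],[0,0,0],[0,0,0],[0,0,0]],"angular":[[0,0,0],[0,0,0],[0,0,0],[0,0,0],[0,0,0],[0,0,0],[0,0,0],[0,0,0],[0,0,0],[0,0,0]]}' 4
```

```text
time_s: 10.0
position: [0.4887, -0.1151, 0.063]
orientation: [-2.138, -2.3, -0.003]
force: [-7.9, -0.6, 27.0]
opening: 0.0496
```

```bash
python3 -m inch '{"linear":[[0,0,0.2],[0,0,0.1],[0,0,0],[0,0,0],[0,0,0],[0,0,0],[0,0,0],[0,0,0.3],[0,0,0.5],[0,0,1]],"angular":[[0,0,0],[0,0,0],[0,0,0],[0,0,0],[0,0,0],[0,0,0],[0,0,0],[0,0,0],[0,0,0],[0,0,0]]}' 8.2 && python3 -m inch '{"linear":[[0,0,1.5],[0,0,2],[0,0,2],[0,0,2],[0,0,2],[0,0,2],[0,0,2],[0,0,2],[0,0,2],[0,0,1]],"angular":[[0,0,0],[0,0,0],[0,0,0],[0,0,0],[0,0,0],[0,0,0],[0,0,0],[0,0,0],[0,0,0],[0,0,0]]}' 0
python3 - <<'E'
from rackfit import *
v=[ 0.4858,-0.0759,0.0675]
n='scene';im=read_camera(n); cv2.imwrite('pics/seated_scene.png',im)
x,y,s=180,150,4;d=cv2.resize(np.clip(im[y:y+140,x:x+135].astype(float)*1.6,0,255).astype(np.uint8),None,fx=s,fy=s,interpolation=2);e=d.copy()
for yy in(.04,0,-.04): wire(e,n,loc(v,np.array([[a,yy+b,z] for a in(-.025,.025) for b in(-.004,.004) for z in(.012,.102)])),(255,0,0),x,y,s)
cv2.imwrite('pics/seat.png',cv2.resize(np.hstack([d,e]),(800,415)))
P=tri({'top':(205+541/3,100+72/3),'scene':(180+326/3,150+338/3)})[0]
pv=loc(v,B(0,.095,0))[0]; d=P[:2]-pv[:2]; print(d,np.linalg.norm(d),'bar angle',np.arctan2(d[1],d[0])-(v[2]-np.pi/2))
st=env.read_state();print(st['position'],st['force'])
E
```

```text
time_s: 11.0
position: [0.488, -0.1154, 0.0818]
orientation: [-2.139, -2.3, 0.001]
force: [0.3, -0.9, -0.1]
opening: 0.0821
time_s: 12.0
position: [0.4891, -0.1157, 0.269]
orientation: [2.138, 2.299, 0.004]
force: [0.4, -0.1, -0.8]
opening: 0.0036
[ 0.1817 -0.0656] 0.19316053670459002 bar angle 1.1568022374455573
[ 0.4896 -0.1157  0.2697] [0.7448 0.3759 1.1629]
```

View pics/seat.png

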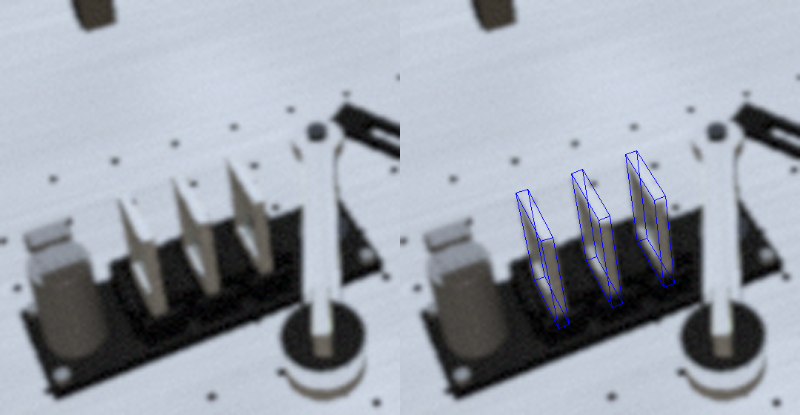

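The three plates stand at equal height in their slots: (140,255), (195,235) and (250,215). The bar is still open, at about 1.157 rad. Next I work out the push path.

Run:
```python
from rackfit import *
v=[ 0.4858,-0.0759,0.0675]
def P(t,gap=0,r=.13):
    u=np.array([np.sin(t),-np.cos(t)]);n=np.array([np.cos(t),np.sin(t)]);h=.018*np.cos(t)+.010*np.sin(t)
    q=np.array([0,.095])+r*u+(.011+h+gap)*n; return loc(v,[[*q,0]])[0][:2]
W=[P(1.157,.015)]+[P(t) for t in np.linspace(1.157,0,17)]
print(W[0]-[.4893,-.1157]); print(np.c_[np.array(W)[1:],np.diff(W,axis=0)*100])
```

```text
[0.1268 0.1303]
[[ 0.611   0.0005 -0.5091 -1.411 ]
 [ 0.6097 -0.0081 -0.1322 -0.8675]
 [ 0.6077 -0.0168 -0.1932 -0.8664]
 [ 0.6052 -0.0254 -0.2555 -0.8609]
 [ 0.602  -0.0339 -0.3188 -0.8508]
 [ 0.5981 -0.0423 -0.3827 -0.8358]
 [ 0.5937 -0.0504 -0.4469 -0.8156]
 [ 0.5886 -0.0583 -0.5107 -0.7901]
 [ 0.5828 -0.0659 -0.5737 -0.759 ]
 [ 0.5765 -0.0732 -0.6354 -0.7224]
 [ 0.5695 -0.08   -0.6952 -0.6801]
 [ 0.562  -0.0863 -0.7525 -0.6322]
 [ 0.5539 -0.0921 -0.8066 -0.5788]
 [ 0.5454 -0.0973 -0.857  -0.5201]
 [ 0.5363 -0.1018 -0.9031 -0.4564]
 [ 0.5269 -0.1057 -0.9443 -0.3879]
 [ 0.5171 -0.1089 -0.98   -0.3152]]
```

```bash
python3 -m inch '{"linear":[[0.8,0.8,0],[1.4,1.4,0],[1.5,1.6,0],[1.5,1.6,0],[1.5,1.6,0],[1.5,1.6,0],[1.5,1.6,0],[1.3,1.3,0],[1.0,1.0,0],[0.7,0.5,0]],"angular":[[0,0,0],[0,0,0],[0,0,0],[0,0,0],[0,0,0],[0,0,0],[0,0,0],[0,0,0],[0,0,0],[0,0,0]]}' 0 && python3 -m inch '{"linear":[[0,0,-1],[0,0,-1.8],[0,0,-2],[0,0,-2],[0,0,-2],[0,0,-2],[0,0,-1.8],[0,0,-1.5],[0,0,-1.1],[0,0,-0.7]],"angular":[[0,0,0],[0,0,0],[0,0,0],[0,0,0],[0,0,0],[0,0,0],[0,0,0],[0,0,0],[0,0,0],[0,0,0]]}' 0
```

```text
time_s: 13.05
position: [0.6163, 0.0169, 0.2655]
orientation: [-2.136, -2.303, 0.002]
force: [0.0, -0.8, -0.4]
opening: 0.0005
time_s: 14.05
position: [0.6149, 0.0142, 0.1065]
orientation: [-2.139, -2.3, 0.001]
force: [0.1, 0.6, 0.2]
opening: 0.0006
```

```bash
python3 -m inch '{"linear":[[-0.2,-0.5,0.1],[-0.3,-0.9,0],[-0.15,-0.87,0],[-0.2,-0.87,0],[-0.26,-0.86,0],[-0.32,-0.85,0],[-0.38,-0.84,0],[-0.45,-0.82,0],[-0.51,-0.79,0],[-0.57,-0.76,0]],"angular":[[0,0,0],[0,0,0],[0,0,0],[0,0,0],[0,0,0],[0,0,0],[0,0,0],[0,0,0],[0,0,0],[0,0,0]]}' 0
```

```text
time_s: 15.05
position: [0.5816, -0.0667, 0.1086]
orientation: [2.139, 2.301, -0.0]
force: [1.2, 1.3, 0.3]
opening: 0.0007
```

```bash
python3 -m inch '{"linear":[[-0.64,-0.72,0.1],[-0.7,-0.68,0],[-0.75,-0.63,0],[-0.81,-0.58,0],[-0.86,-0.52,0],[-0.9,-0.46,0],[-0.94,-0.39,0],[-0.98,-0.31,0],[-0.3,0,0],[-0.2,0,0]],"angular":[[0,0,0],[0,0,0],[0,0,0],[0,0,0],[0,0,0],[0,0,0],[0,0,0],[0,0,0],[0,0,0],[0,0,0]]}' 0 && python3 -m inch '{"linear":[[0,0,0],[0,0,0],[0,0,0],[-0.1,0,0],[-0.1,0,0],[0,0,0],[0,0,0],[0,0,0],[0,0,0],[0,0,0]],"angular":[[0,0,0],[0,0,0],[0,0,0],[0,0,0],[0,0,0],[0,0,0],[0,0,0],[0,0,0],[0,0,0],[0,0,0]]}' 0
```

```text
time_s: 16.05
position: [0.5147, -0.1094, 0.1105]
orientation: [2.134, 2.295, 0.007]
force: [11.6, -0.6, -7.1]
opening: 0.0007
time_s: 17.05
position: [0.5146, -0.1093, 0.1108]
orientation: [2.131, 2.294, 0.01]
force: [12.7, -0.6, -7.1]
opening: 0.0001
```

```bash
python3 -m inch '{"linear":[[1,0,0],[1,0,0],[1,0,0.5],[0,0,2],[0,1,2.5],[0,2.5,3],[0,3.5,3],[0,3.5,3],[0,3.5,2],[0,2,1]],"angular":[[0,0,0],[0,0,0],[0,0,0],[0,0,0],[0,0,0],[0,0,0],[0,0,0],[0,0,0],[0,0,0],[0,0,0]]}' 3
python3 - <<'E'
from rackfit import *
v=[ 0.4858,-0.0759,0.0675];o=[]
for n,x,y in(('scene',175,150),('top',340,170)):
    im=read_camera(n); cv2.imwrite(f'pics/shut_{n}.png',im); s=3.6;x,y=x,y
    d=cv2.resize(np.clip(im[y:y+115,x:x+110].astype(float)*1.6,0,255).astype(np.uint8),None,fx=s,fy=s,interpolation=2)
    wire(d,n,loc(v,np.array([[a,-.095+b,z] for a in(-.005,.005) for b in(-.018,.018) for z in(.14,.162)])),(0,0,255),x,y,s)
    wire(d,n,loc(v,np.array([[a,b,z] for a in(-.011,.011) for b in(-.07,.07) for z in(.106,.118)])),(255,0,0),x,y,s)
    o.append(d)
    r=cut_out(n,'stud_wing'); print(n,[(round(q['confidence'],2),np.round(q['uv'],1),cv2.boundingRect(q['mask'].astype(np.uint8))) for q in r[:2]])
cv2.imwrite('pics/shut.png',np.hstack(o))
st=env.read_state();print(st['position'],st['qpos'])
E
```

```text
time_s: 18.05
position: [0.5398, 0.0543, 0.282]
orientation: [2.135, 2.304, 0.004]
force: [1.3, -0.7, 0.3]
opening: 0.0298
scene [(0.94, array([195. , 218.6]), (183, 208, 26, 23))]
top []
[0.539  0.0503 0.2793] [-0.4988  0.2209  0.4049  1.8182 -0.0949  1.1225  0.0115]
```

View pics/shut.png

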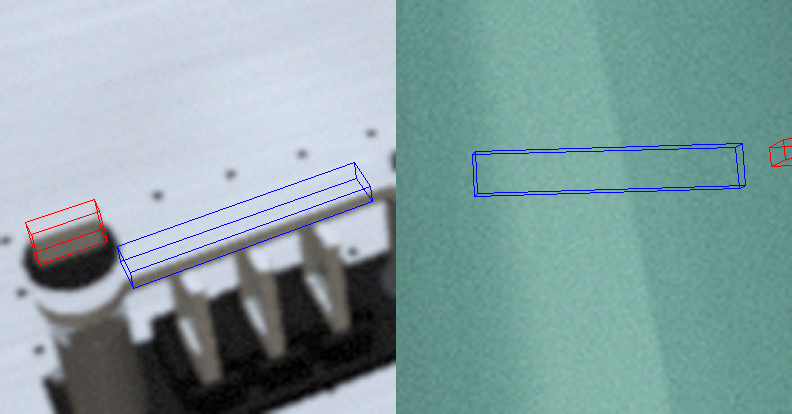

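The scene half shows the bar shut over the plates, on the predicted outline (245,225), and the wing at (70,240) on its prediction. The top half is blocked by the hand. Next I go over the stud with the jaws across the wing and grip it.

```bash
python3 -m inch '{"linear":[[-0.2,-1.2,0],[-0.4,-2.2,-0.5],[-0.5,-2.6,-0.8],[-0.6,-2.7,-0.8],[-0.6,-2.7,-0.8],[-0.6,-2.7,-0.8],[-0.6,-2.7,-0.8],[-0.5,-2.4,-0.8],[-0.4,-1.9,-0.5],[-0.3,-1.0,-0.2]],"angular":[[0,0,0.004],[0,0,0],[0,0,0],[0,0,0],[0,0,0],[0,0,0],[0,0,0],[0,0,0],[0,0,0],[0,0,0]]}' 4 && python3 -m inch '{"linear":[[0,0,0],[0,0,0],[0,0,0],[0,0,0],[0,0,0],[0,0,0],[0,0,0],[0,0,0],[0,0,0],[0,0,0]],"angular":[[0,0,0],[0,0,0],[0,0,0],[0,0,0],[0,0,0],[0,0,0],[0,0,0],[0,0,0],[0,0,0],[0,0,0]]}' 4
```

```text
time_s: 19.25
position: [0.4899, -0.174, 0.2186]
orientation: [-2.14, -2.298, 0.004]
force: [0.7, 0.1, -0.4]
opening: 0.0399
time_s: 20.25
position: [0.4922, -0.1699, 0.2196]
orientation: [2.134, 2.305, -0.0]
force: [0.2, 0.5, 0.4]
opening: 0.0399
```

```bash
python3 -m inch '{"linear":[[0,-0.08,-0.6],[0,0,-1],[0,0,-1.2],[0,0,-1.2],[0,0,-1.1],[0,0,-0.9],[0,0,-0.7],[0,0,-0.4],[0,0,-0.2],[0,0,0]],"angular":[[0,0,-0.01],[0,0,0],[0,0,0],[0,0,0],[0,0,0],[0,0,0],[0,0,0],[0,0,0],[0,0,0],[0,0,0]]}' 4 && python3 -m inch '{"linear":[[0,0,0],[0,0,0],[0,0,0],[0,0,0],[0,0,0],[0,0,0],[0,0,0],[0,0,0],[0,0,0],[0,0,0]],"angular":[[0,0,0],[0,0,0],[0,0,0],[0,0,0],[0,0,0],[0,0,0],[0,0,0],[0,0,0],[0,0,0],[0,0,0]]}' 0
```

```text
time_s: 21.25
position: [0.4923, -0.1707, 0.1465]
orientation: [2.146, 2.294, -0.0]
force: [0.4, 0.1, 0.5]
opening: 0.0399
time_s: 22.25
position: [0.4942, -0.1706, 0.147]
orientation: [2.143, 2.293, 0.003]
force: [5.1, -0.3, -3.3]
opening: 0.0095
```

```bash
python3 -m inch '{"linear":[[0.15,0,0],[0,0,-0.3],[0,0,-0.3],[0,0,-0.3],[0,0,-0.3],[0,0,-0.3],[0,0,-0.3],[0,0,-0.2],[0,0,0],[0,0,0]],"angular":[[0,0,0],[0,0,0],[0,0,0],[0,0,0],[0,0,0],[0,0,0],[0,0,0],[0,0,0],[0,0,0],[0,0,0]]}' 0
```

```text
time_s: 23.25
position: [0.4972, -0.1708, 0.1311]
orientation: [2.142, 2.291, 0.009]
force: [-3.6, 3.6, 31.4]
opening: 0.0098
```

```bash
python3 -m inch '{"linear":[[-0.2,0,0],[-0.1,0,0],[0,0,0],[0,0,0],[0,0,0],[0,0,0],[0,0,0],[0,0,0],[0,0,0],[0,0,0]],"angular":[[0,0,0],[0,0,0],[0,0,0],[0,0,0],[0,0,0],[0,0,0],[0,0,0],[0,0,0],[0,0,0],[0,0,0]]}' 0; python3 -c "
from h import *
s=env.read_state();print(s['position'],s['force'],s['wrist_torque']);print(R.from_rotvec(s['orientation']).as_matrix()[:,2])"
```

```text
time_s: 24.25
position: [0.4952, -0.1709, 0.1311]
orientation: [2.141, 2.29, 0.011]
force: [-0.7, 4.1, 27.6]
opening: 0.0096
[ 0.49521375 -0.17087347  0.13112714] [-0.7040031   4.08691712 27.62005012] [0.9000636  0.17672038 0.0082466 ]
[ 9.57161759e-03  3.78131875e-04 -9.99954120e-01]
```

```bash
python3 -m inch '{"linear":[[0,0,0],[0,0,0],[0,0,0],[0,0,0],[0,0,0],[0,0,0],[0,0,0],[0,0,0],[0,0,0],[0,0,0]],"angular":[[0,0,-0.05],[0,0,-0.08],[0,0,-0.09],[0,0,-0.09],[0,0,-0.09],[0,0,-0.09],[0,0,-0.09],[0,0,-0.09],[0,0,-0.08],[0,0,-0.05]]}' 0; python3 -c "
from h import *
s=env.read_state();print(s['position'],s['force'],s['wrist_torque']);r=R.from_rotvec(s['orientation']).as_matrix();print(r[:,2],np.arctan2(r[1,1],r[0,1]))"
```

```text
time_s: 25.25
position: [0.4955, -0.1711, 0.1311]
orientation: [2.868, 1.273, 0.014]
force: [0.2, 4.3, 30.0]
opening: 0.0095
[ 0.49550169 -0.17111146  0.13107484] [ 0.24311319  4.27435536 30.0406103 ] [0.86627077 0.11036264 0.00499558]
[ 9.84384175e-03  4.76207509e-04 -9.99951435e-01] -0.7353209475238027
```

```bash
python3 -m inch '{"linear":[[0,0,0],[0,0,0],[0,0,0],[0,0,0],[0,0,0],[0,0,0],[0,0,0],[0,0,0],[0,0,0],[0,0,0]],"angular":[[0,0,-0.05],[0,0,-0.09],[0,0,-0.1],[0,0,-0.1],[0,0,-0.1],[0,0,-0.1],[0,0,-0.1],[0,0,-0.09],[0,0,-0.04],[0,0,0]]}' 0; python3 -c "
from h import *
s=env.read_state();print(s['position'],s['force'],s['wrist_torque']);r=R.from_rotvec(s['orientation']).as_matrix();print(r[:,2],np.arctan2(r[1,1],r[0,1]))"
```

```text
time_s: 26.25
position: [0.4955, -0.1716, 0.131]
orientation: [3.14, 0.105, 0.015]
force: [0.2, 3.6, 33.0]
opening: 0.0096
[ 0.49547714 -0.17156709  0.13103517] [ 0.22092522  3.60573981 32.97780314] [0.81936734 0.23495507 0.03045766]
[ 9.51567269e-03  3.04230887e-04 -9.99954679e-01] -1.5036734480913723
```

```bash
python3 -m inch '{"linear":[[0,0,0.1],[0,0,0.1],[0,0,0.1],[0,0,0.1],[0,0,0.1],[0,0,0.1],[0,0,0],[0,0,0],[0,0,0],[0,0,0]],"angular":[[0,0,0],[0,0,0],[0,0,0],[0,0,0],[0,0,0],[0,0,0],[0,0,0],[0,0,0],[0,0,0],[0,0,0]]}' 0
```

```text
time_s: 27.25
position: [0.4949, -0.1714, 0.1347]
orientation: [3.138, 0.107, 0.013]
force: [7.0, 0.8, 8.1]
opening: 0.0095
```

```bash
python3 -m inch '{"linear":[[0,0,0.1],[0,0,0.1],[0,0,0],[0,0,0],[0,0,0],[0,0,0],[0,0,0],[0,0,0],[0,0,0],[0,0,0]],"angular":[[0,0,0],[0,0,0],[0,0,0],[0,0,0],[0,0,0],[0,0,0],[0,0,0],[0,0,0],[0,0,0],[0,0,0]]}' 0 && python3 -m inch '{"linear":[[0,0,0],[0,0,0],[0,0,0],[0,0,0],[0,0,0],[0,0,0],[0,0,0],[0,0,0],[0,0,0],[0,0,0]],"angular":[[0,0,0],[0,0,0],[0,0,0],[0,0,0],[0,0,0],[0,0,0],[0,0,0],[0,0,0],[0,0,0],[0,0,0]]}' 4 && python3 -m inch '{"linear":[[0,0,0.5],[0,0,1],[0,0,2],[0,0,2],[-1,2,2],[-2,4,2],[-2,4,2],[-2,4,1],[-2,4,1],[-1,3,0]],"angular":[[0,0,0],[0,0,0],[0,0,0],[0,0,0],[0,0,0],[0,0,0],[0,0,0],[0,0,0],[0,0,0],[0,0,0]]}' 4
python3 - <<'E'
from h import *
o=[]
for n,x,y in(('scene',175,160),('top',350,170)):
    im=read_camera(n); cv2.imwrite(f'pics/fin_{n}.png',im)
    o.append(cv2.resize(np.clip(im[y:y+110,x:x+120].astype(float)*1.6,0,255).astype(np.uint8),None,fx=3.3,fy=3.3,interpolation=2))
cv2.imwrite('pics/fin.png',np.hstack(o))
E
```

```text
time_s: 28.25
position: [0.4948, -0.1713, 0.136]
orientation: [3.137, 0.107, 0.012]
force: [8.0, -0.3, 0.3]
opening: 0.0099
time_s: 29.25
position: [0.4907, -0.1707, 0.1346]
orientation: [3.14, 0.106, -0.0]
force: [0.1, -0.4, -0.3]
opening: 0.04
time_s: 30.25
position: [0.3904, 0.0411, 0.2713]
orientation: [-3.134, -0.11, -0.005]
force: [1.3, 0.9, -0.4]
opening: 0.0403
```

View pics/fin.png

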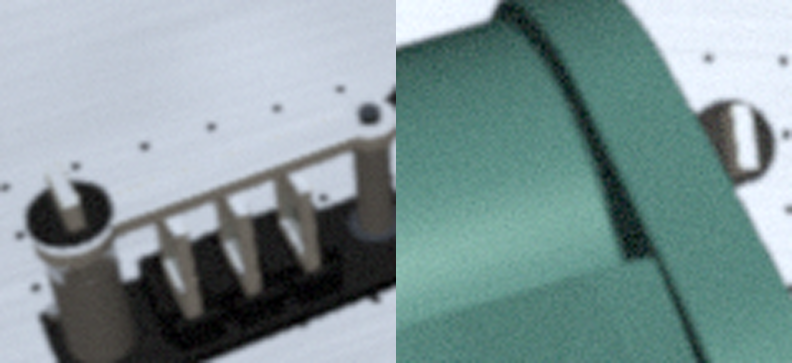

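Run:
```python
from rackfit import *
v=[.4858,-.0759,.0675]
t=lambda u,w:(350+(u-396)/3.3,170+w/3.3)
z=.162-.011
for a,b in(((730,105),(738,168)),((752,105),(760,165))):
    p,q=onz('top',t(*a),z),onz('top',t(*b),z); d=p-q; print(p,q,'turn',1.5708-(np.arctan2(d[1],d[0])-v[2]),np.linalg.norm(d))
a,b=(62,175),(78,222)  # scene wing far/near top ends
f=lambda w:(175+w[0]/3.3,160+w[1]/3.3)
print(proj('scene',loc(v,[[0,-.095,.129],[0,-.095,.140]])), 'disc centre seen',f((68,213)))
im=read_camera('top'); print(env.read_state()['position'],env.read_state()['force'],env.read_state()['time_s'])
```

```text
[ 0.5103 -0.1639  0.151 ] [ 0.4756 -0.1671  0.151 ] turn 1.5465012038284678 0.03483421981586398
[ 0.5108 -0.1759  0.151 ] [ 0.4777 -0.1791  0.151 ] turn 1.5438401079244701 0.03319722094532043
[[195.2264 222.0678]
 [194.1644 218.0306]] disc centre seen (195.6060606060606, 224.54545454545456)
[0.3908 0.04   0.2701] [ 0.0286 -1.045  -0.0752] 30.4
```

Everything checks out: the stud has turned about 1.54 rad and its disc is low, held in the notch. I'm handing in.

```bash
python3 -c "
from cell import env
print(env.hand_in())"
```

```text
the job is handed in; nothing more can be done
None
```

The plate is in the free slot, the keeper bar is shut, and the stud is locked. I handed the job in at about 30.4 s; no verdict is reported.

- **Plate:** I gripped it over its width, lowered it into the empty end slot (about 27 N on the floor contact) and let go. In the pictures it stands level with the other two plates, which stayed in their slots.
- **Keeper bar:** I pushed it shut with closed fingers until it stopped at about 12 N. In the scene view it lay on its predicted shut position.
- **Stud:** I gripped the wing, pushed it in about 16 mm (15 mm is the bottom) and turned the tool 1.57 rad clockwise. It rose about 4 to 5 mm before the upward force went to zero. After I let go and moved clear, the wing sat across the bar at about 1.54 rad and the disc stayed low.

**What disagreed or wasn't seen**
- While the stud was pushed in, the tool drifted about 3 mm in x, and I nudged it back before turning.
- The wing sat about 2 mm in x from where the rack fit put it.
- The arm hid most of the rack from the top camera at the end, so the last check of the bar and plates is from the scene camera only.

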